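# Hold the bead dish at the open tin

## Robot

A 6-joint arm with a two-finger parallel gripper is mounted at the origin on the work surface. World frame = base frame: x ahead of the robot, y to its left, z up, the work surface at z = 0. Lengths are in mm, angles in rad, forces in N, time in s.
With the tool pointing down it reaches from about 375 to 975 mm from the base axis. Payload 3.8 kg.
Tool frame: the origin (TCP) lies midway between the tips of the shut fingers; the grasp point (between the pads) lies env.tcp_to_grasp behind it (env.tcp_to_grasp is the distance from the TCP to the grasp point, in mm); z points along the fingers, y is the line along which they close (so a half turn about z gives the same grasp; the last joint's range is limited). The gripper opens to 88 mm and grips with 3 to 60 N. Pads are 18 mm wide; open, the fingers measure 123 mm over their backs; the gripper's body (75 mm by 187 mm) begins 45 mm behind the grasp point.
Start: joints at [1.253, 0.264, 1.604, -0, 1.274, -0.037], TCP at [187.057, 648.558, 238.706] pointing down, gripper open.
Joint ranges: [-2.63, 2.63], [-0.94, 2.18], [0.31, 2.57], [-1.31, 4.45], [0, 2.66], [-2.55, 2.55]. Speed limits (rad/s): [2.57, 2.57, 3.14, 3.14, 3.14, 3.14].

## Interface

Orientations are given as a unit quaternion [w, x, y, z].
In Python, from cell import env, cams gives the robot as it stands.
- The arm moves only by the tool play_rows, never from a script. Its argument "rows" is a list of rows, each an object of numbers: "x", "y", "z": the shift along the tool's x, y, z in m; "twist": the turn about the tool's z in degrees; "grip": the finger opening in m, from 0 to 0.0881. In form: [{"x": .., "y": .., "z": .., "twist": .., "grip": ..}, ...]. A call has exactly 10 rows; each row is the pose to reach, as a shift and turn from the pose commanded when the call began, along the tool's axes at that moment; what a row does not reach only later rows make up. A row lasts 1/10 s, in which the tool goes at most 50 mm and 8.59 degrees, less where a joint would pass 70% of its speed; a pose out of reach is approached as far as the arm can. A call with a gripper value outside its range is refused whole. The fingers move at their own pace and stop on an object; "force" is the grip in N (left out, the last holds). Time passes only in rows, so rows that repeat a pose let the fingers close, or fill a call up. It gives the time, the measured TCP pose, the force, the opening and the grip force at its end, in the units of the state.
- env.state(): the state, without advancing time (a new reading comes with each control period).
- cams.capture(name): name is "side" or "top"; returns a dict with "img" (400x640x3 uint8, red, green, blue), "K" (3x3 intrinsics, pixels), "camera_from_world" (4x4, takes a point from world to camera coordinates). Camera axes: x right, y up, looking along -z (the intrinsics and any distortion apply to the point x, -y, -z); pixel columns grow to the right and rows downward; lengths in mm; the calibration is good to about 2 mm. A picture is of the moment at which its call begins. There is no depth.
- env.close_job(): hands the job in; it is judged then, once.
Trained networks look in a picture, given as the dict that the camera call returned (one of the last four; its "shot" number tells which), for a name from the list of things; names that differ only in an ending like _2 or _b are one class to them, and where a whole thing is asked for, a point or a joint stands for the part that bears it (a point fixed in the world has none). Each returns a list of dicts, best first, with "p" (0 to 1); they miss things now and then, are a little off and sometimes report something else, mostly with a low value. They report only what shows in the picture. A call takes as long as a camera call.
- cams.trace(picture, label): "pixels" (400x640 bool, what is visible of it) and "point" ([column, row] in pixels, amid what is visible of it).
- cams.pinpoint(picture, label): "point" ([column, row] in pixels: a listed point, or the origin of a listed thing).
The state is a dict: "time": time; "joints": joint angles; "qvel": joint speeds; "joint_efforts": joint torques, N m; "eef_pos": TCP position; "tcp_rot": TCP orientation; "wrist_force": force on the tool from outside, world axes, zero at the start; "wrist_torque": the same for the moment, N m; "opening": opening from 0.0 (shut) to 1.0 (fully open); "grip_force": force on a finger pad.
Only numpy, scipy, OpenCV 4.12 (cv2) and the standard library are available. Lean on these libraries where they do the work, as an engineer would, in place of code of your own. Each camera call takes 0.05 s, during which the arm holds its last target. There are 200 camera calls.

## Task

Lift the wooden bead dish clear of the mat, then turn it through a quarter turn and bring it beside the open tin, so that the spout points along the mat's long edges and its tip is over the middle of the tin's mouth, a centimetre or two clear above the rim. Keep the dish level all the way so that the loose bead, untouched, stays in its middle, and leave everything else where it stands. Finish while still holding the dish there, level and still, so that I can brush the bead into the tin.

Things in the scene. Friction and masses are not known exactly. Their poses are not given: they have to be found in the camera images.
- mat: fixed teal cutting mat with a printed grid, 450 mm (x) by 600 mm (y, the long edges), 3 mm thick; origin at the centre of its underside, x along its short edges, away from the robot, y along its long edges, z up. The dish, the tins, the ink pad and the stamp all start standing on it
- dish: loose bead dish of turned wood, 118 mm across, 90 to 150 g, 195 mm long over spout and handle; origin at the centre of its flat underside, z up, x towards the spout, handle at -x. Its floor is dished (sphere of 140 mm radius, 17 mm above the underside at 54 mm out), the lip's top is at 24 mm. At the start the spout points away from the robot, within 0.3 rad of the mat's x
- dish_middle (a point): middle of the dish's floor: on its axis, 6 mm above the underside
- dish_spout (a point): lower edge of the tip of the spout: 80 mm from the dish's axis along its x, 12 mm above the underside. The spout is an open channel, 32 mm wide inside, 42 mm outside, from 12 to 24 mm above the underside
- dish_handle (a point): middle of the handle, at x = -92 mm, 21 mm above the dish's underside. The handle is a straight flat-sided wooden bar along the dish's x, from 57 to 115 mm from the axis, 14 mm thick (along y), from 10 to 32 mm above the underside: grip it across its thickness, from above
- bead: loose white glazed ceramic bead, a ball 24 mm across, 17 g, that rolls easily; origin at its centre. It starts at rest in the middle of the dish
- tin_open: open round aluminium tin, 76 mm across, 60 mm high, 2 mm wall, loose, 220 g, with white beads lying in it; origin at the centre of its underside, z up. It stands on the mat to the left or to the right of the dish, about 200 mm from the mat's middle line
- tin_mouth (a point): centre of the open tin's mouth, at the height of the rim, 60 mm above its underside
- tin_closed: bystander: the same tin with its lid on, 79 mm across, 64 mm high, loose, on the other side of the dish; origin at the centre of its underside
- ink_pad: bystander: flat ink pad in a black and grey case, 75 by 105 by 20 mm, loose, on the far part of the mat; origin at the centre of its underside
- stamp: bystander: wood-mounted stamp with a turned knob, 45 by 70 mm, 51 mm high, loose, on the far part of the mat; origin at the centre of its underside

How it is judged (in metres and radians):
On the way, in this order (a step that is already met when the one before it is completed fails the run):
1. the dish is lifted clear of the mat (15 mm or more), level within 8 degrees, not yet turned (spout within 40 degrees of its direction at the start, the mat's short edges), the bead in its middle (z of dish in the frame of mat above 0.018 m and angle between dish's own z axis and vertical below 0.14 rad and angle between the x axis of dish and the x axis of mat, either way round below 0.7 rad and horizontal distance between bead and dish_middle below 0.02 m), for 0.1 s.
2. the dish is turned, its spout along the mat's long edges and over the mouth of the open tin, the bead in its middle (angle between the x axis of dish and the y axis of mat, either way round below 0.17 rad and horizontal distance between dish_spout and tin_mouth below 0.02 m and horizontal distance between bead and dish_middle below 0.02 m), for 0.2 s.
At the end, for the whole second after the job is handed in: The fingers alone carry the dish, still, level within 5 degrees; spout parallel to the mat's long edges within 10 degrees, its tip within 20 mm of the tin's axis and 4 to 40 mm above the rim; bead still, within 15 mm of the dish's middle; tin where it was (angle between the x axis of dish and the y axis of mat, either way round below 0.17 rad and horizontal distance between dish_spout and tin_mouth below 0.02 m and z of dish_spout in the frame of tin_mouth between 0.004 and 0.04 m and angle between dish's own z axis and vertical below 0.09 rad and angle between tin_open's own z axis and vertical below 0.05 rad and horizontal distance between bead and dish_middle below 0.015 m and z of bead in the frame of dish between 0.012 and 0.024 m and linear speed of dish below 0.02 m/s and angular speed of dish below 0.15 rad/s and linear speed of bead below 0.04 m/s and contact force between the fingers and dish above 1 N and contact force between the fingers and bead below 0.1 N and contact force between dish and tin_open below 0.05 N and contact force between dish and tin_closed below 0.05 N and contact force between dish and mat below 0.05 N); the arm keeps its last pose, push and grip.
It fails at once if the bead rolls half way to the lip (more than 21 mm from the middle of the dish) (horizontal distance between bead and dish_middle above 0.021 m).
It fails at once if the dish is tipped more than 10 degrees (angle between dish's own z axis and vertical above 0.175 rad).
It fails at once if the fingers touch the bead (contact force between the fingers and bead above 0.5 N).
It fails at once if the open tin is pushed (more than 8 mm) (distance of tin_open from where it was at the start of the episode above 0.008 m).
It fails at once if a bystander is pushed (more than 8 mm) (distance of any of tin_closed, ink_pad, stamp from where it was at the start of the episode above 0.008 m).
It also fails if it takes over 61 s, if anything falls off the work surface, if the arm or the gripper's body presses on something with over 40 N, if the wrist force passes 120 N, or if a joint passes its speed limit or range.

## Working session

There is one attempt and no reset: what is moved stays moved. The work goes in short steps, Python scripts to look and compute and a tool call to move; the robot and the scene stay as the last step left them, time stands still between calls to the robot, and variables do not carry over. Pictures are saved under pics/ and viewed, at most 10 in all, crops included, and the job is handed in when it is done.

Besides the shell and the picture viewer there is one more tool, called after "Call:" as name(argument=value, ...) on one line, values as JSON. play_rows: Moves the arm, as the interface text tells. Its arguments: {"type":"object","properties":{"rows":{"type":"array"},"force":{"type":"number"}},"required":["rows"]}

```bash
mkdir -p pics
cat > h.py <<'E'
import numpy as np, cv2
from cell import env, cams
def ray(pic,pt):
    K=np.array(pic["K"]);T=np.array(pic["camera_from_world"])
    u,v=pt; d=np.linalg.inv(K)@[u,v,1]; d=np.array([d[0],-d[1],-d[2]])
    R=T[:3,:3]; return -R.T@T[:3,3], R.T@d
def onz(pic,pt,z):
    c,d=ray(pic,pt); return c+d*(z-c[2])/d[2]
def tri(rs):
    A=np.zeros((3,3));b=np.zeros(3)
    for c,d in rs:
        d=d/np.linalg.norm(d);P=np.eye(3)-np.outer(d,d);A+=P;b+=P@c
    return np.linalg.solve(A,b)
E
python3 - <<'E'
from h import *
np.set_printoptions(precision=1,suppress=True)
P={n:cams.capture(n) for n in("top","side")}
for n in P: cv2.imwrite(f"pics/{n}0.png",P[n]["img"][:,:,::-1])
print(P["top"].keys(), env.state(), env.tcp_to_grasp)
Z=dict(mat=0,dish=3,dish_middle=9,dish_spout=15,dish_handle=24,bead=9+12,tin_open=3,tin_mouth=63,tin_closed=3,ink_pad=3,stamp=3)
for l,z in Z.items():
    rs=[]
    for n in P:
        for r in cams.pinpoint(P[n],l)[:2]:
            print(l,n,round(r["p"],2),np.round(r["point"]),onz(P[n],r["point"],z))
            if r["p"]>.5: rs.append(ray(P[n],r["point"]))
    if len(rs)==2: print("   tri",tri(rs))
E
```

```text
dict_keys(['img', 'K', 'camera_from_world', 'shot']) {'time': 0.1, 'joints': array([ 1.3,  0.3,  1.6, -0. ,  1.3, -0. ]), 'qvel': array([-0., -0., -0.,  0.,  0.,  0.]), 'joint_efforts': array([  0. , -50.4, -35.8,   0.1,   0. ,  -0. ]), 'eef_pos': array([186.9, 647.9, 237.5]), 'tcp_rot': array([-0. ,  0.1,  1. , -0. ]), 'wrist_force': array([ 0.3, -0.8, -0.1]), 'wrist_torque': array([ 0.,  0., -0.]), 'grip_force': 0.0, 'opening': 1.0003616524968366} 18.700000000000003
mat top 0.38 [354. 240.] [573.6 -27.4   0. ]
mat side 0.62 [350. 238.] [567.5  -7.2   0. ]
dish top 0.88 [355. 237.] [579.9 -29.4   3. ]
dish side 0.63 [357. 231.] [569.  -32.6   3. ]
   tri [575.7 -32.7  -0.1]
dish_middle top 0.67 [352. 240.] [573.4 -23.    9. ]
dish_middle side 0.87 [359. 233.] [556.6 -23.    9. ]
   tri [568.1 -27.4   1. ]
dish_spout top 0.69 [365. 201.] [650.1 -49.2  15. ]
dish_spout side 0.92 [338. 208.] [640.9 -53.6  15. ]
dish_spout side 0.31 [411. 208.] [ 524.2 -170.4   15. ]
   tri [646.3 -52.3  13.7]
dish_handle top 0.83 [345. 286.] [486.7  -5.2  24. ]
dish_handle top 0.31 [298. 167.] [719.6  
[... 284 characters left out ...]
0.] [539.8 196.2   3. ]
tin_open side 0.57 [284. 297.] [541.2 199.8   3. ]
   tri [541.  197.7   1.2]
tin_mouth top 0.59 [236. 258.] [543.4 193.4  63. ]
tin_mouth side 0.88 [288. 271.] [537.2 193.5  63. ]
   tri [541.7 192.5  59.8]
tin_closed top 0.74 [439. 254.] [ 544.5 -191.4    3. ]
tin_closed side 0.77 [409. 208.] [ 534.4 -182.4    3. ]
tin_closed side 0.57 [287. 270.] [587.4 150.6   3. ]
ink_pad top 0.81 [398. 165.] [ 722.2 -119.3    3. ]
ink_pad top 0.16 [358. 243.] [568.9 -34.1   3. ]
ink_pad side 0.86 [332. 191.] [ 712.3 -116.     3. ]
   tri [ 721.2 -122.    -3.3]
stamp top 0.7 [302. 165.] [727.2  72.7   3. ]
stamp side 0.82 [270. 223.] [720.5  77.    3. ]
   tri [727.7  72.4  -3. ]
```

View pics/top0.png

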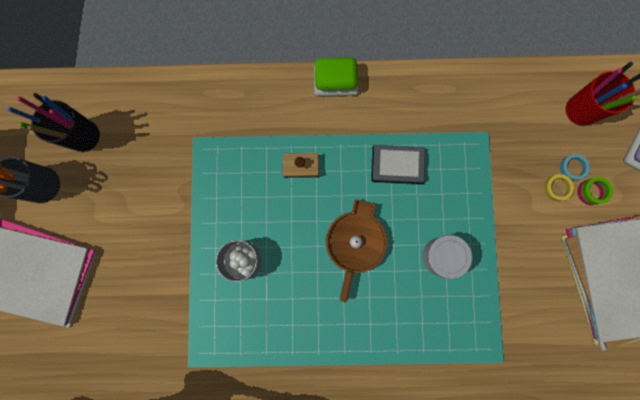

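View pics/side0.png

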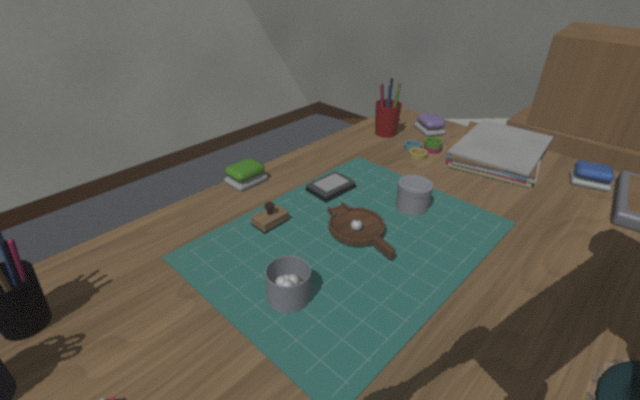

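The top view shows the dish at about (357,241), its handle end at (346,298) and its spout at (366,208). The open tin is on the left at (239,261), with the closed tin on the right at (449,257). The stamp (301,165) and ink pad (399,165) are far off. In the side view the open tin is at (288,285) and the dish at (357,226). Next I'll refine these by fitting silhouettes.

```bash
cat >> h.py <<'E'
from scipy.optimize import minimize
def proj(pic,X):
    K=np.array(pic["K"]);T=np.array(pic["camera_from_world"])
    c=np.c_[X,np.ones(len(X))]@T.T; p=np.c_[c[:,0],-c[:,1],-c[:,2]]@K.T
    return p[:,:2]/p[:,2:]
a=np.linspace(0,2*np.pi,60)
def circ(r,z): return np.c_[r*np.cos(a),r*np.sin(a),0*a+z]
def box(x0,x1,w,z0,z1): return np.array([[x,y,z] for x in(x0,x1) for y in(-w,w) for z in(z0,z1)])
DISH=[np.r_[circ(45,0),circ(59,24)],box(50,80,21,12,24),box(57,115,.007e3,10,32)]
TIN=[np.r_[circ(38,0),circ(38,60)]]
def sil(pic,parts,x,y,yaw,z):
    S=4;m=np.zeros((400*S,640*S),np.uint8);c,s=np.cos(yaw),np.sin(yaw)
    for q in parts:
        w=np.c_[q[:,0]*c-q[:,1]*s+x,q[:,0]*s+q[:,1]*c+y,q[:,2]+z]
        h=cv2.convexHull(np.float32(proj(pic,w)*S)).astype(np.int32)
        cv2.fillPoly(m,[h],255)
    return cv2.resize(m,(640,400),interpolation=cv2.INTER_AREA)/255.
def fit(items,parts,p0,z):  # items: (pic,mask)
    f=lambda p: sum(np.abs(sil(k,parts,p[0],p[1],p[2]/100,z)-m).sum()/m.sum() for k,m in items)
    r=minimize(f,p0,method="Nelder-Mead",options=dict(initial_simplex=np.array([p0]*4)+np.array([[0,0,0],[10,0,0],[0,10,0],[0,0,12]]),xatol=.1,fatol=1e-4))
    return r.x,r.fun
E
python3 - <<'E'
from h import *
np.set_printoptions(precision=3,suppress=True)
P={n:cams.capture(n) for n in("top","side")}
for l,parts,p0 in(("dish",DISH,[572,-29,-27]),("tin_open",TIN,[541,196,0])):
    it=[]
    for n in P:
        r=cams.trace(P[n],l)[0]; m=np.array(r["pixels"]).astype(float); it.append((P[n],m)); print(l,n,r["p"],m.sum(),fit(it[-1:],parts,p0,3))
    print("both",fit(it,parts,p0,3))
# mat edges, top
im=P["top"]["img"].astype(int); g=((im[:,:,1]-im[:,:,0]>40)&(im[:,:,2]>im[:,:,0]+30)).astype(np.uint8)
g=cv2.morphologyEx(g,cv2.MORPH_CLOSE,np.ones((9,9)))
c=max(cv2.findContours(g,0,2)[0],key=cv2.contourArea); q=cv2.approxPolyDP(cv2.convexHull(c),8,True)[:,0]
for p in q: print(p,onz(P["top"],p+.0,3)[:2])
s=env.state();print(s["eef_pos"],s["tcp_rot"],s["joints"])
E
```

```text
dish top 0.66 3223.0 (array([569.454, -29.433, -24.594]), np.float64(0.18155658167703942))
dish side 0.72 2030.0 (array([565.576, -26.822, -28.266]), np.float64(0.2875243890659712))
both (array([567.315, -28.017, -25.619]), np.float64(0.4999530318509335))
tin_open top 0.97 1464.0 (array([538.816, 193.075,   3.469]), np.float64(0.0635433408336012))
tin_open side 0.63 2255.0 (array([537.44 , 192.537,  12.722]), np.float64(0.0352802052084692))
both (array([537.589, 192.733,  13.303]), np.float64(0.0995110654490432))
[487 132] [ 786.586 -301.771]
[502 361] [ 340.171 -300.324]
[188 365] [343.315 296.908]
[194 138] [788.281 293.007]
[187.047 648.547 238.693] [-0.    0.14  0.99 -0.  ] [ 1.253  0.264  1.604  0.     1.274 -0.037]
```

Run:
```python
from h import *
o=[]
for n,(r0,c0) in(("top",(190,300)),("side",(180,300))):
    p=cams.capture(n); m=np.uint8(cams.trace(p,"dish")[0]["pixels"])*255
    s=np.uint8(sil(p,DISH,568,-28,-.255,3)>.5)*255
    im=cv2.resize(p["img"][r0:r0+120,c0:c0+100,::-1],None,fx=4,fy=4)
    for k,col in((m,(255,0,0)),(s,(0,255,255))):
        cs=cv2.findContours(cv2.resize(k[r0:r0+120,c0:c0+100],None,fx=4,fy=4,interpolation=0),0,2)[0]; cv2.drawContours(im,cs,-1,col,1)
    o.append(im)
cv2.imwrite("pics/ov.png",np.hstack(o))
```

```text
(no output)
```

View pics/ov.png

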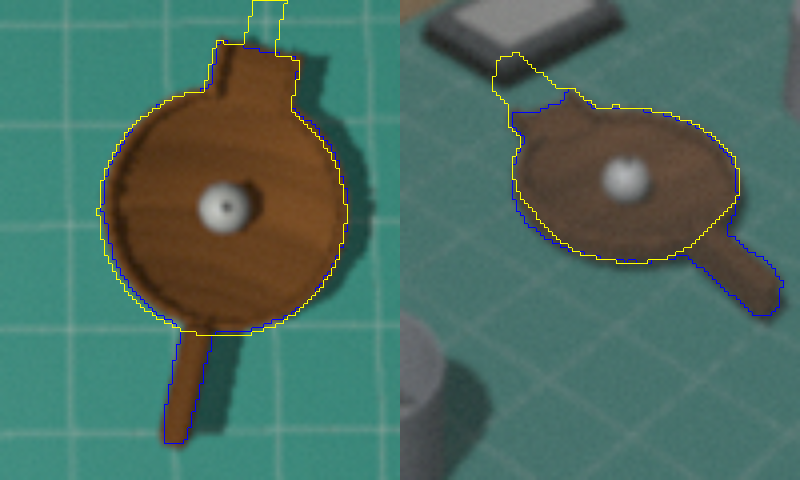

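The overlay shows the network's mask (blue) sits well on the dish, with the bead in the middle at about (223,208) in the crop. My model's handle (yellow) is on the wrong side, so I'll flip its sign and refit.

```bash
sed -i 's/box(57,115,.007e3,10,32)/box(-115,-57,7,10,32)/' h.py
python3 - <<'E'
from h import *
np.set_printoptions(precision=4,suppress=True)
it=[]
for n in("top","side"):
    p=cams.capture(n); m=np.array(cams.trace(p,"dish")[0]["pixels"]).astype(float); it.append((p,m)); print(n,fit(it[-1:],DISH,[568,-28,-25],3))
r,f=fit(it,DISH,[568,-28,-25],3);print(r,f)
yaw=r[2]/100
g=r[:2]-77*np.array([np.cos(yaw),np.sin(yaw)]);print("grasp",g)
from scipy.spatial.transform import Rotation as R
q=env.state()["tcp_rot"];M=R.from_quat(np.r_[q[1:],q[0]]).as_matrix();print(M)
d=np.array([*g,8])-env.state()["eef_pos"];print("tool shift",M.T@d)
# twist needed: tool y parallel to dish y ; tool z down so twist t turns world yaw by -t
ty=np.arctan2(M[1,1],M[0,1]);dy=yaw+np.pi/2
print("twist deg options",[np.degrees(-(dy-ty)+k*np.pi) for k in(-1,0,1)])
E
```

```text
top (array([569.4015, -29.0896, -24.3199]), np.float64(0.08440143214148403))
side (array([567.3518, -26.6548, -22.9527]), np.float64(0.13371308620771907))
[568.8833 -28.3693 -24.8667] 0.22910971566242067
grasp [494.2517  -9.4186]
[[-0.9608  0.2771  0.    ]
 [ 0.2771  0.9608  0.    ]
 [-0.      0.     -1.    ]]
tool shift [-477.4988 -547.0949  230.7147]
twist deg options [np.float64(-181.83997491372514), np.float64(-1.8399749137251673), np.float64(178.16002508627486)]
```

Call:
play_rows(rows=[{"x":-0.024,"y":-0.027,"z":0,"twist":8.5,"grip":0.034},{"x":-0.048,"y":-0.055,"z":0,"twist":17,"grip":0.034},{"x":-0.072,"y":-0.082,"z":0,"twist":25.5,"grip":0.034},{"x":-0.096,"y":-0.109,"z":0,"twist":34,"grip":0.034},{"x":-0.12,"y":-0.137,"z":0,"twist":42.5,"grip":0.034},{"x":-0.143,"y":-0.164,"z":0,"twist":51,"grip":0.034},{"x":-0.167,"y":-0.191,"z":0,"twist":59.5,"grip":0.034},{"x":-0.191,"y":-0.219,"z":0,"twist":68,"grip":0.034},{"x":-0.215,"y":-0.246,"z":0,"twist":76.5,"grip":0.034},{"x":-0.239,"y":-0.2735,"z":0,"twist":85,"grip":0.034}])

```text
time: 2.9
eef_pos: [341.3, 318.3, 239.0]
tcp_rot: [0.0, 0.774, 0.633, 0.0]
wrist_force: [1.0, 0.1, 0.1]
opening: 0.384
grip_force: 0.0
```

```bash
cat >> h.py <<'E'
from scipy.spatial.transform import Rotation as R
def where():
    s=env.state();q=s["tcp_rot"];M=R.from_quat(np.r_[q[1:],q[0]]).as_matrix()
    return s,M,s["eef_pos"],np.arctan2(M[1,1],M[0,1])
def plan(g,yawy):  # tool shift to world TCP g and tool-y direction
    s,M,p,ty=where(); t=np.degrees(ty-yawy)
    print("t",s["time"],"at",p.round(1),"yaw",round(ty,3),"q",s["joints"].round(2),"open",round(s["opening"]*88.1,1),"grip",s["grip_force"],"W",s["wrist_force"].round(1),"tilt",np.degrees(np.arccos(-M[2,2])).round(2)); print("shift",(M.T@(np.array(g)-p)).round(1),"twist",((t+180)%360-180).round(2))
E
python3 -c "
from h import *
plan([494.3,-9.4,100],-.249-np.pi/2)"
```

```text
t 2.9 at [341.3 318.3 239. ] yaw -0.199 q [ 0.7  -0.14  2.03 -0.    1.25  0.9 ] open 33.8 grip 0.0 W [1.  0.1 0.1] tilt 0.05
shift [-291.   214.7  138.9] twist 92.85
```

Call:
play_rows(rows=[{"x":-0.029,"y":0.0215,"z":0,"twist":8.5,"grip":0.034},{"x":-0.058,"y":0.043,"z":0,"twist":17,"grip":0.034},{"x":-0.087,"y":0.0645,"z":0,"twist":25.5,"grip":0.034},{"x":-0.116,"y":0.086,"z":0,"twist":34,"grip":0.034},{"x":-0.145,"y":0.1075,"z":0,"twist":42.5,"grip":0.034},{"x":-0.174,"y":0.129,"z":0,"twist":51,"grip":0.034},{"x":-0.203,"y":0.1505,"z":0.02,"twist":59.5,"grip":0.034},{"x":-0.232,"y":0.172,"z":0.04,"twist":68,"grip":0.034},{"x":-0.261,"y":0.1935,"z":0.06,"twist":76.5,"grip":0.034},{"x":-0.291,"y":0.2147,"z":0.08,"twist":85,"grip":0.034}])

```text
time: 3.9
eef_pos: [496.3, -8.8, 158.4]
tcp_rot: [-0.0, 0.998, -0.056, 0.001]
wrist_force: [-0.2, 0.2, 0.7]
opening: 0.386
grip_force: 0.0
```

```bash
python3 -c "
from h import *
plan([494.3,-9.4,70],-.249-np.pi/2)"
```

```text
t 3.9 at [496.3  -8.8 158.4] yaw -1.683 q [-0.07 -0.01  2.07  0.    1.08  1.62] open 34.0 grip 0.0 W [-0.2  0.2  0.7] tilt 0.08
shift [-2.1  0.9 88.4] twist 7.82
```

Call:
play_rows(rows=[{"x":-0.001,"y":0.001,"z":0.01,"twist":2,"grip":0.034},{"x":-0.002,"y":0.001,"z":0.03,"twist":4,"grip":0.034},{"x":-0.002,"y":0.001,"z":0.05,"twist":6,"grip":0.034},{"x":-0.002,"y":0.001,"z":0.07,"twist":7.8,"grip":0.034},{"x":-0.002,"y":0.001,"z":0.085,"twist":7.8,"grip":0.034},{"x":-0.002,"y":0.001,"z":0.095,"twist":7.8,"grip":0.034},{"x":-0.002,"y":0.001,"z":0.1,"twist":7.8,"grip":0.034},{"x":-0.002,"y":0.001,"z":0.1,"twist":7.8,"grip":0.034},{"x":-0.002,"y":0.001,"z":0.1,"twist":7.8,"grip":0.034},{"x":-0.002,"y":0.001,"z":0.1,"twist":7.8,"grip":0.034}])

```text
time: 4.9
eef_pos: [494.4, -8.1, 59.6]
tcp_rot: [-0.0, 0.993, -0.121, 0.001]
wrist_force: [-0.7, -0.7, -0.1]
opening: 0.387
grip_force: 0.0
```

Run:
```python
from h import *
plan([494.3,-9.4,9],-.249-np.pi/2)
o=[cams.capture(n)["img"][150:350,250:450,::-1] for n in("top","side")]
cv2.imwrite("pics/g1.png",cv2.resize(np.hstack(o),None,fx=2,fy=2))
```

```text
t 4.9 at [494.4  -8.1  59.6] yaw -1.813 q [-0.07  0.11  2.15 -0.    0.88  1.75] open 34.1 grip 0.0 W [-0.7 -0.7 -0.1] tilt 0.1
shift [ 0.2  1.3 50.6] twist 0.39
```

View pics/g1.png

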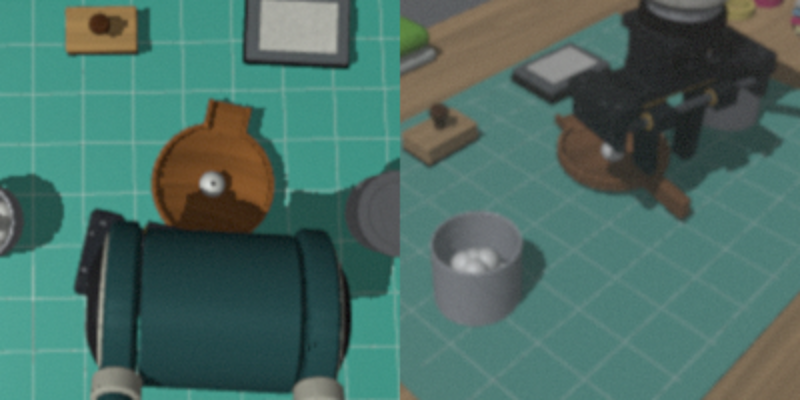

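The gripper sits over the handle and the fingers straddle it (side view, near (660,180)). It is clear of the closed tin and the bead is in the middle. I'll descend and close slowly.

Call:
play_rows(rows=[{"x":0,"y":0.001,"z":0.008,"twist":0.4,"grip":0.034},{"x":0,"y":0.001,"z":0.018,"twist":0.4,"grip":0.034},{"x":0,"y":0.001,"z":0.028,"twist":0.4,"grip":0.034},{"x":0,"y":0.001,"z":0.037,"twist":0.4,"grip":0.034},{"x":0,"y":0.001,"z":0.044,"twist":0.4,"grip":0.034},{"x":0,"y":0.001,"z":0.049,"twist":0.4,"grip":0.034},{"x":0,"y":0.001,"z":0.051,"twist":0.4,"grip":0.034},{"x":0,"y":0.001,"z":0.051,"twist":0.4,"grip":0.032},{"x":0,"y":0.001,"z":0.051,"twist":0.4,"grip":0.028},{"x":0,"y":0.001,"z":0.051,"twist":0.4,"grip":0.026}], force=5)

```text
time: 6.0
eef_pos: [493.8, -9.1, 8.2]
tcp_rot: [-0.0, 0.992, -0.124, 0.0]
wrist_force: [-0.3, -0.8, -0.5]
opening: 0.296
grip_force: 0.0
```

Call:
play_rows(rows=[{"x":0,"y":0,"z":0,"twist":0,"grip":0.0245},{"x":0,"y":0,"z":0,"twist":0,"grip":0.023},{"x":0,"y":0,"z":0,"twist":0,"grip":0.0215},{"x":0,"y":0,"z":0,"twist":0,"grip":0.02},{"x":0,"y":0,"z":0,"twist":0,"grip":0.0185},{"x":0,"y":0,"z":0,"twist":0,"grip":0.017},{"x":0,"y":0,"z":0,"twist":0,"grip":0.016},{"x":0,"y":0,"z":0,"twist":0,"grip":0.015},{"x":0,"y":0,"z":0,"twist":0,"grip":0.014},{"x":0,"y":0,"z":0,"twist":0,"grip":0.013}], force=5)

```text
time: 7.0
eef_pos: [493.3, -9.1, 7.7]
tcp_rot: [0.0, 0.992, -0.124, -0.0]
wrist_force: [0.0, -0.5, 0.4]
opening: 0.164
grip_force: 5.0
```

Call:
play_rows(rows=[{"x":0,"y":0,"z":0,"twist":0,"grip":0.012},{"x":0,"y":0,"z":0,"twist":0,"grip":0.01},{"x":0,"y":0,"z":0,"twist":0,"grip":0.008},{"x":0,"y":0,"z":0,"twist":0,"grip":0.005},{"x":0,"y":0,"z":0,"twist":0,"grip":0},{"x":0,"y":0,"z":0,"twist":0,"grip":0},{"x":0,"y":0,"z":0,"twist":0,"grip":0},{"x":0,"y":0,"z":0,"twist":0,"grip":0},{"x":0,"y":0,"z":0,"twist":0,"grip":0},{"x":0,"y":0,"z":0,"twist":0,"grip":0}], force=45)

```text
time: 8.0
eef_pos: [493.3, -9.1, 7.7]
tcp_rot: [0.0, 0.992, -0.124, 0.0]
wrist_force: [0.7, -0.1, -0.1]
opening: 0.157
grip_force: 44.9
```

Run:
```python
from h import *
plan([494.3,-9.4,9],-.249-np.pi/2)
P={n:cams.capture(n) for n in("top","side")}
for n in P:
    for l,z in(("bead",21),("dish_spout",15),("dish_middle",9)):
        print(n,l,[(round(r["p"],2),onz(P[n],r["point"],z).round(1)) for r in cams.pinpoint(P[n],l)[:1]])
```

```text
t 8.0 at [493.3  -9.1   7.7] yaw -1.82 q [-0.07  0.19  2.18 -0.    0.77  1.75] open 13.8 grip 44.94438763707876 W [ 0.7 -0.1 -0.1] tilt 0.0
shift [ 1.   0.1 -1.3] twist -0.02
top bead [(0.6, array([573.9, -27. ,  21. ]))]
top dish_spout [(0.89, array([648.2, -44. ,  15. ]))]
top dish_middle [(0.82, array([571.9, -21.9,   9. ]))]
side bead [(0.4, array([637.4, -36.3,  21. ]))]
side dish_spout [(0.97, array([647.4, -46.1,  15. ]))]
side dish_middle [(0.64, array([561.3, -22.2,   9. ]))]
```

Call:
play_rows(rows=[{"x":0,"y":0,"z":-0.0005,"twist":0,"grip":0},{"x":0,"y":0,"z":-0.002,"twist":0,"grip":0},{"x":0,"y":0,"z":-0.0045,"twist":0,"grip":0},{"x":0,"y":0,"z":-0.008,"twist":0,"grip":0},{"x":0,"y":0,"z":-0.012,"twist":0,"grip":0},{"x":0,"y":0,"z":-0.016,"twist":0,"grip":0},{"x":0,"y":0,"z":-0.0195,"twist":0,"grip":0},{"x":0,"y":0,"z":-0.022,"twist":0,"grip":0},{"x":0,"y":0,"z":-0.0235,"twist":0,"grip":0},{"x":0,"y":0,"z":-0.024,"twist":0,"grip":0}], force=55)

```text
time: 9.4
eef_pos: [493.4, -9.1, 31.9]
tcp_rot: [-0.0, 0.992, -0.124, 0.0]
wrist_force: [-0.2, 0.4, -1.6]
opening: 0.155
grip_force: 54.9
```

Run:
```python
from h import *
s,M,p,ty=where();z=p[2]-7.7+3
plan(p,ty);print("torque",s["wrist_torque"])
P={n:cams.capture(n) for n in("top","side")}
b=[]
for l in("dish_spout","bead","dish_middle"):
    rs=[ray(P[n],cams.pinpoint(P[n],l)[0]["point"]) for n in P]; print(l,tri(rs).round(1))
it=[(P["side"],np.array(cams.trace(P["side"],"dish")[0]["pixels"]))]
o=[P[n]["img"][150:300,290:450,::-1] for n in("top","side")]
cv2.imwrite("pics/l1.png",cv2.resize(np.hstack(o),None,fx=2.5,fy=2.5))
```

```text
t 9.4 at [493.4  -9.1  31.9] yaw -1.82 q [-0.07  0.15  2.16 -0.    0.82  1.75] open 13.6 grip 54.941292107105255 W [-0.2  0.4 -1.6] tilt 0.02
shift [0. 0. 0.] twist 0.0
torque [ 0.04386958  0.24264569 -0.04357487]
dish_spout [654.8 -49.   29.1]Traceback (most recent call last):
  File "<stdin>", line 7, in <module>
IndexError: list index out of range
```

```bash
cat >> h.py <<'E'
def tiltfit(P,w=0):
    # fit pitch (nose down +) about the grasp line + yaw with the dish mask; grasp point at 77 mm on the handle
    s,M,p,ty=where()
    it=[]
    for n in P:
        r=cams.trace(P[n],"dish")
        if r: it.append((P[n],np.array(r[0]["pixels"]).astype(float)))
    yaw0=ty+np.pi/2
    def parts(pi,off):
        c,s_=np.cos(pi),np.sin(pi); o=[]
        for q in DISH:
            x,y,z=(q-[-77+off,0,23.4]).T; o.append(np.c_[x*c+z*s_,y,-x*s_+z*c+18.7])
        return o
    # gripper hides the handle: compare only pixels ahead of the middle of the dish
    def f(v):
        e=0
        for k,m in it:
            c,sn=np.cos(yaw0),np.sin(yaw0)
            a_=sil(k,parts(v[0]/100,v[1]),p[0],p[1],yaw0+v[2]/100,p[2])
            ctr=p[:2]+77*np.array([c,sn]); ln=np.array([[*(ctr+np.array([-sn,c])*t+u*np.array([c,sn])),p[2]+15] for t,u in((-150,0),(150,0),(150,200),(-150,200))])
            w=np.zeros((400,640),np.uint8);cv2.fillPoly(w,[proj(k,ln).astype(np.int32)],1)
            e+=(w*np.abs(a_-m)).sum()/(w*m).sum()
        return e
    r=minimize(f,[0,0,0],method="Nelder-Mead",options=dict(initial_simplex=[[0,0,0],[6,0,0],[0,5,0],[0,0,5]],xatol=.05,fatol=1e-4))
    return r.x,r.fun,f([0,0,0])
E
python3 - <<'E'
from h import *
P={n:cams.capture(n) for n in("top","side")}
print("both",tiltfit(P));
for n in P: print(n,tiltfit({n:P[n]}))
for l in("bead","dish_middle"):
    for n in P: print(l,n,[(r["p"],r["point"]) for r in cams.pinpoint(P[n],l)[:2]])
o=[P[n]["img"][150:300,290:450,::-1] for n in("top","side")]
cv2.imwrite("pics/l1.png",cv2.resize(np.hstack(o),None,fx=2.5,fy=2.5))
E
```

```text
both (array([ 47.38184798, -29.38666683,  -4.4798695 ]), np.float64(1.109039047059452), np.float64(4.3230942288779195))
top (array([ 2.84955596, -2.88876825, -0.57777249]), np.float64(0.0605912831453825), np.float64(0.08966372041044397))
side (array([ 45.44720539, -11.86818627,   2.85755659]), np.float64(0.9909642207398424), np.float64(4.259146957752173))
bead top [(0.57, [353.3, 237.7])]
bead side []
dish_middle top [(0.57, [354.4, 240.6]), (0.26, [365.7, 197.8])]
dish_middle side [(0.88, [354.7, 223.0])]
```

View pics/l1.png

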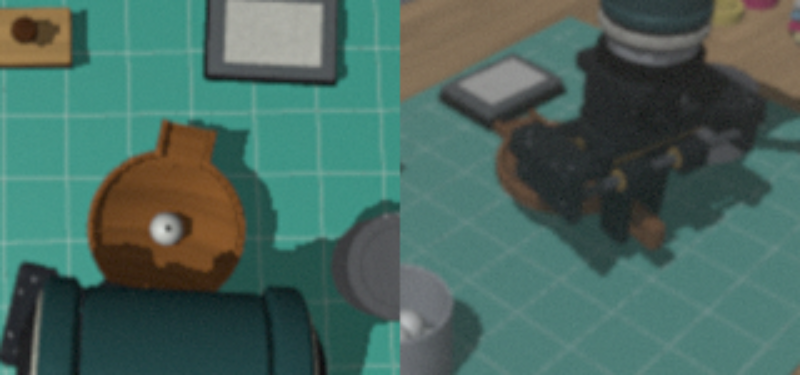

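The top view shows the bead, crop (168,228), at the middle of the dish outline, so any tilt is small. In the side view the dish is clear of the mat. I'll raise it to carrying height and then check again.

Call:
play_rows(rows=[{"x":0,"y":0,"z":-0.001,"twist":0,"grip":0},{"x":0,"y":0,"z":-0.0035,"twist":0,"grip":0},{"x":0,"y":0,"z":-0.008,"twist":0,"grip":0},{"x":0,"y":0,"z":-0.0145,"twist":0,"grip":0},{"x":0,"y":0,"z":-0.022,"twist":0,"grip":0},{"x":0,"y":0,"z":-0.0295,"twist":0,"grip":0},{"x":0,"y":0,"z":-0.036,"twist":0,"grip":0},{"x":0,"y":0,"z":-0.0405,"twist":0,"grip":0},{"x":0,"y":0,"z":-0.043,"twist":0,"grip":0},{"x":0,"y":0,"z":-0.044,"twist":0,"grip":0}])

```text
time: 11.2
eef_pos: [493.4, -9.1, 76.0]
tcp_rot: [0.0, 0.992, -0.124, 0.0]
wrist_force: [0.4, 0.0, -1.0]
opening: 0.151
grip_force: 54.9
```

```bash
cat >> h.py <<'E'
def beadcheck(P):
    s,M,p,ty=where(); t=P["top"]; r,f,_=tiltfit({"top":t})
    yaw=ty+np.pi/2+r[2]/100; off=77-r[1]
    c=p[:2]+off*np.array([np.cos(yaw),np.sin(yaw)])
    m=cams.trace(t,"bead"); out=dict(pitch=round(r[0]/100,3),off=round(off,1),yawerr=round(r[2]/100,3),res=round(f,3))
    ab=[np.array(cams.trace(P[n],"bead")[0]["pixels"]) for n in ("top",)] if m else []
    for q in ab:
        v,u=np.nonzero(q); b=onz(t,[u.mean(),v.mean()],p[2]+18.7-23.4+18)[:2]-c
        out["bead_fwd_left"]=np.round([b@[np.cos(yaw),np.sin(yaw)],b@[-np.sin(yaw),np.cos(yaw)]],1); out["n"]=q.sum()
    return out
E
python3 - <<'E'
from h import *
P={"top":cams.capture("top")}
print(beadcheck(P))
s,M,p,ty=where();plan([538.3,34,77],0);print(s["wrist_torque"])
# 5 s min-jerk table in each call's own frame
T=50;pos=lambda k:(lambda u:u**3*(10-15*u+6*u*u))(k/T)
d=np.array([538.3,34])-p[:2]
for c in range(5):
    k0=pos(c*10);y0=ty-ty*k0; ey=np.array([np.cos(y0),np.sin(y0)]); ex=np.array([-np.sin(y0),np.cos(y0)])*np.sign(M[:2,0]@[-np.sin(ty),np.cos(ty)])
    print([(round((pos(c*10+j)-k0)*(d@ex)/1000,4),round((pos(c*10+j)-k0)*(d@ey)/1000,4),round(np.degrees(ty)*(pos(c*10+j)-k0),1)) for j in range(1,11)])
E
```

```text
{'pitch': np.float64(0.055), 'off': np.float64(80.5), 'yawerr': np.float64(0.002), 'res': np.float64(0.061), 'bead_fwd_left': array([-0.4,  0.3]), 'n': np.int64(135)}
t 11.4 at [493.   -9.   75.4] yaw -1.82 q [-0.07  0.09  2.14 -0.    0.92  1.75] open 13.3 grip 54.94133245199919 W [-1.2  0.2 -0.7] tilt 0.04
shift [ 33.3 -52.9  -1.6] twist -104.29
[ 0.00301595  0.2617984  -0.05035402]
[(np.float64(0.0), np.float64(-0.0), np.float64(-0.0)), (np.float64(0.0), np.float64(-0.0), np.float64(-0.1)), (np.float64(0.0001), np.float64(-0.0001), np.float64(-0.2)), (np.float64(0.0002), np.float64(-0.0002), np.float64(-0.5)), (np.float64(0.0003), np.float64(-0.0005), np.float64(-0.9)), (np.float64(0.0005), np.float64(-0.0008), np.float64(-1.5)), (np.float64(0.0007), np.float64(-0.0012), np.float64(-2.3)), (np.float64(0.0011), np.float64(-0.0017), np.float64(-3.3)), (np.float64(0.0015), np.float64(-0.0023), np.float64(-4.6)), (np.float64(0.0019), np.float64(-0.0031), np.float64(-6.0))]
[(np.float64(0.0006), np.float64(-0.0008), np.float64(-1.7)), (np.float64(0.0014), np.float64(-0.0017), np.float64
[... 1623 characters left out ...]
np.float64(0.0035), np.float64(-25.3)), (np.float64(0.0158), np.float64(0.0038), np.float64(-27.1))]
[(np.float64(0.0007), np.float64(0.0006), np.float64(-1.5)), (np.float64(0.0012), np.float64(0.0011), np.float64(-2.7)), (np.float64(0.0017), np.float64(0.0015), np.float64(-3.7)), (np.float64(0.0021), np.float64(0.0018), np.float64(-4.5)), (np.float64(0.0023), np.float64(0.002), np.float64(-5.1)), (np.float64(0.0025), np.float64(0.0022), np.float64(-5.6)), (np.float64(0.0027), np.float64(0.0023), np.float64(-5.8)), (np.float64(0.0027), np.float64(0.0023), np.float64(-6.0)), (np.float64(0.0028), np.float64(0.0023), np.float64(-6.0)), (np.float64(0.0028), np.float64(0.0023), np.float64(-6.0))]
```

Call:
play_rows(rows=[{"x":0,"y":0,"z":0,"twist":-0.1,"grip":0},{"x":0,"y":0,"z":0,"twist":-0.2,"grip":0},{"x":0,"y":0,"z":0,"twist":-0.3,"grip":0},{"x":0.0002,"y":-0.0002,"z":-0.0005,"twist":-0.6,"grip":0},{"x":0.0003,"y":-0.0005,"z":-0.0005,"twist":-1,"grip":0},{"x":0.0005,"y":-0.0008,"z":-0.001,"twist":-1.6,"grip":0},{"x":0.0007,"y":-0.0012,"z":-0.001,"twist":-2.4,"grip":0},{"x":0.0011,"y":-0.0017,"z":-0.001,"twist":-3.4,"grip":0},{"x":0.0015,"y":-0.0023,"z":-0.001,"twist":-4.6,"grip":0},{"x":0.0019,"y":-0.0031,"z":-0.001,"twist":-6,"grip":0}])

```text
time: 12.4
eef_pos: [495.9, -6.5, 76.7]
tcp_rot: [-0.0, 0.997, -0.071, -0.0]
wrist_force: [-0.1, -0.1, -1.0]
opening: 0.156
grip_force: 54.9
```

Call:
play_rows(rows=[{"x":0.0006,"y":-0.0008,"z":0,"twist":-1.7,"grip":0},{"x":0.0014,"y":-0.0017,"z":0,"twist":-3.7,"grip":0},{"x":0.0022,"y":-0.0028,"z":0,"twist":-5.9,"grip":0},{"x":0.0031,"y":-0.0039,"z":0,"twist":-8.3,"grip":0},{"x":0.0041,"y":-0.0052,"z":0,"twist":-11,"grip":0},{"x":0.0051,"y":-0.0065,"z":0,"twist":-13.8,"grip":0},{"x":0.0063,"y":-0.008,"z":0,"twist":-16.9,"grip":0},{"x":0.0075,"y":-0.0095,"z":0,"twist":-20.1,"grip":0},{"x":0.0087,"y":-0.0111,"z":0,"twist":-23.5,"grip":0},{"x":0.01,"y":-0.0127,"z":0,"twist":-27.1,"grip":0}])

```text
time: 13.4
eef_pos: [507.7, 4.7, 76.7]
tcp_rot: [0.0, 0.986, 0.165, -0.0]
wrist_force: [1.1, -0.4, -1.0]
opening: 0.154
grip_force: 54.9
```

Call:
play_rows(rows=[{"x":0.002,"y":-0.0009,"z":0,"twist":-3.7,"grip":0},{"x":0.004,"y":-0.0019,"z":0,"twist":-7.4,"grip":0},{"x":0.0061,"y":-0.0028,"z":0,"twist":-11.3,"grip":0},{"x":0.0082,"y":-0.0038,"z":0,"twist":-15.1,"grip":0},{"x":0.0104,"y":-0.0048,"z":0,"twist":-19,"grip":0},{"x":0.0125,"y":-0.0057,"z":0,"twist":-22.9,"grip":0},{"x":0.0146,"y":-0.0067,"z":0,"twist":-26.8,"grip":0},{"x":0.0167,"y":-0.0077,"z":0,"twist":-30.7,"grip":0},{"x":0.0187,"y":-0.0086,"z":0,"twist":-34.4,"grip":0},{"x":0.0207,"y":-0.0095,"z":0,"twist":-38.1,"grip":0}])

```text
time: 14.4
eef_pos: [524.3, 20.4, 76.7]
tcp_rot: [0.0, 0.878, 0.478, 0.0]
wrist_force: [0.2, 0.0, -1.2]
opening: 0.147
grip_force: 54.9
```

Call:
play_rows(rows=[{"x":0.0021,"y":0.0005,"z":0,"twist":-3.5,"grip":0},{"x":0.004,"y":0.001,"z":0,"twist":-6.9,"grip":0},{"x":0.0059,"y":0.0014,"z":0,"twist":-10.2,"grip":0},{"x":0.0077,"y":0.0018,"z":0,"twist":-13.2,"grip":0},{"x":0.0094,"y":0.0022,"z":0,"twist":-16.1,"grip":0},{"x":0.0109,"y":0.0026,"z":0,"twist":-18.8,"grip":0},{"x":0.0124,"y":0.0029,"z":0,"twist":-21.2,"grip":0},{"x":0.0136,"y":0.0032,"z":0,"twist":-23.4,"grip":0},{"x":0.0148,"y":0.0035,"z":0,"twist":-25.3,"grip":0},{"x":0.0158,"y":0.0038,"z":0,"twist":-27.1,"grip":0}])

```text
time: 15.4
eef_pos: [536.1, 31.5, 76.7]
tcp_rot: [0.0, 0.742, 0.67, 0.0]
wrist_force: [-0.3, 0.6, -0.3]
opening: 0.148
grip_force: 54.9
```

Call:
play_rows(rows=[{"x":0.0007,"y":0.0006,"z":0,"twist":-1.5,"grip":0},{"x":0.0012,"y":0.0011,"z":0,"twist":-2.7,"grip":0},{"x":0.0017,"y":0.0015,"z":0,"twist":-3.7,"grip":0},{"x":0.0021,"y":0.0018,"z":0,"twist":-4.5,"grip":0},{"x":0.0023,"y":0.002,"z":0,"twist":-5.1,"grip":0},{"x":0.0025,"y":0.0022,"z":0,"twist":-5.6,"grip":0},{"x":0.0027,"y":0.0023,"z":0,"twist":-5.8,"grip":0},{"x":0.0027,"y":0.0023,"z":0,"twist":-6,"grip":0},{"x":0.0028,"y":0.0023,"z":0,"twist":-6,"grip":0},{"x":0.0028,"y":0.0023,"z":0,"twist":-6,"grip":0}])

```text
time: 16.4
eef_pos: [538.6, 34.0, 76.7]
tcp_rot: [0.0, 0.707, 0.707, 0.0]
wrist_force: [-0.7, 0.2, -1.5]
opening: 0.152
grip_force: 54.9
```

Run:
```python
from h import *
P={n:cams.capture(n) for n in("top","side")}
print(beadcheck(P))
plan([538.3,34,77],0)
for l in("dish_spout","tin_mouth"):
    rs=[]
    for n in P:
        r=cams.pinpoint(P[n],l)
        if r: rs.append(ray(P[n],r[0]["point"])); print(l,n,r[0]["p"],np.round(r[0]["point"]))
    if len(rs)==2: print(tri(rs).round(1))
r=cams.trace(P["top"],"tin_open");print(r[0]["p"] if r else 0)
o=[cv2.resize(P["top"]["img"][160:330,200:400,::-1],(400,340)),cv2.resize(P["side"]["img"][150:320,230:430,::-1],(400,340))]
cv2.imwrite("pics/f1.png",np.hstack(o))
```

```text
{'pitch': np.float64(0.0), 'off': np.float64(77.0), 'yawerr': np.float64(0.0), 'res': np.float64(0.0)}
t 16.6 at [538.5  34.   76.7] yaw 0.0 q [ 0.02  0.17  2.04 -0.    0.93  0.02] open 13.3 grip 54.941366985440254 W [-0.1  1.2 -2. ] tilt 0.0
shift [ 0.  -0.2 -0.3] twist 0.01
dish_spout top 0.92 [233. 262.]
dish_spout side 0.78 [284. 262.]
[539.5 195.5  81.6]
tin_mouth top 0.78 [235. 259.]
tin_mouth side 0.73 [289. 272.]
[539.3 193.8  58.4]
0.72
```

View pics/f1.png

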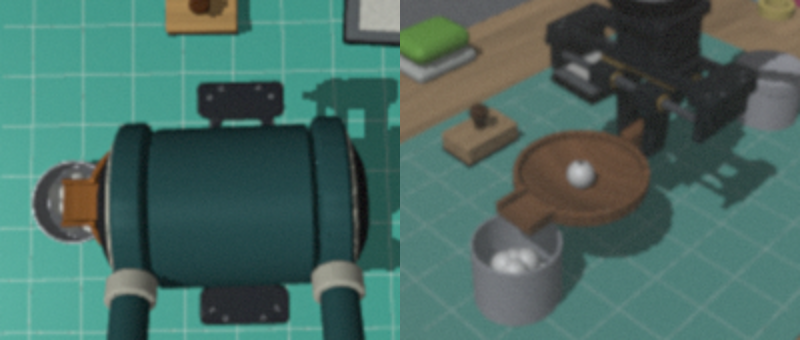

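The spout tip is over the tin's mouth, about 2 mm off its centre and about 20 mm above the rim. The bead is in the dish's middle (side view, crop (580,174)), and the dish looks level. I'll let it settle, then check level with the side silhouette.

Call:
play_rows(rows=[{"x":0,"y":0,"z":0,"twist":0,"grip":0},{"x":0,"y":0,"z":0,"twist":0,"grip":0},{"x":0,"y":0,"z":0,"twist":0,"grip":0},{"x":0,"y":0,"z":0,"twist":0,"grip":0},{"x":0,"y":0,"z":0,"twist":0,"grip":0},{"x":0,"y":0,"z":0,"twist":0,"grip":0},{"x":0,"y":0,"z":0,"twist":0,"grip":0},{"x":0,"y":0,"z":0,"twist":0,"grip":0},{"x":0,"y":0,"z":0,"twist":0,"grip":0},{"x":0,"y":0,"z":0,"twist":0,"grip":0}])

```text
time: 17.85
eef_pos: [538.5, 34.0, 76.7]
tcp_rot: [-0.0, 0.707, 0.707, -0.0]
wrist_force: [-0.0, -0.5, -0.5]
opening: 0.152
grip_force: 54.9
```

Run:
```python
from h import *
P={"side":cams.capture("side")}
r=tiltfit(P);print(r)
v,u=np.nonzero(np.array(cams.trace(P["side"],"bead")[0]["pixels"]));s,M,p,ty=where()
print("n",len(u),"bead",onz(P["side"],[u.mean(),v.mean()],72+18).round(1),"dish centre ~",p[0],p[1]+78.5)
t=cams.capture("top");q=cams.pinpoint(t,"tin_open")[0];print(onz(t,q["point"],3))
```

```text
(array([-0.56917481, -6.27850447,  4.00001717]), np.float64(0.12843568196509372), np.float64(0.21860159448394745))
n 154 bead [537.4 116.6  90. ] dish centre ~ 538.552936680217 112.45428754693276
[539.7707719  194.40663064   3.        ]
```

```bash
python3 -c "
from cell import env
print(env.close_job())"
```

```text
the job is handed in; nothing more can be done
None
```

I handed the job in with the arm still holding the dish. The spout points along the mat's long edges, its tip within a few mm of the tin's centre and about 20 mm above the rim. By the cameras the dish is level, the bead is in its middle and the open tin hasn't moved; the hand-in call returned no verdict.

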